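# Feel for the hidden catch of the paint chest

### The arm

A 6-joint arm with a two-finger parallel gripper is mounted at the origin on the work surface. World frame = base frame: x ahead of the robot, y to its left, z up, the work surface at z = 0. Lengths are in m, angles in degrees, forces in N, time in s.
With the tool pointing down it reaches from about 0.4 to 0.825 m from the base axis. Payload 7 kg.
Tool frame: the origin (TCP) lies at the very end of the fingers, on their centre line; the grasp point (between the pads) lies 19 mm behind it; x points along the fingers, z is the direction in which the jaws open and shut, and the axes are right-handed (so a half turn about x gives the same grasp; the last joint's range is limited). The gripper opens to 88 mm and grips with 3 to 60 N. Pads are 19 mm wide; open, the fingers measure 130 mm over their backs; the gripper's body (78 mm by 193 mm) begins 47 mm behind the grasp point.
Start: joints at [-60.613, 20.546, 0.682, 0, -70.136, -16.507], TCP at [0.15, -0.658, 0.227] pointing down, gripper open.
Joint ranges: [-176.03, 176.03], [-82.01, 121.73], [-58.28, 71.71], [-173.87, 95.51], [-174.79, -0.11], [-173.66, 173.66]. Speed limits (degrees/s): [136.94, 136.94, 172.46, 180, 180, 180].

### API

Orientations are given as [roll, pitch, yaw] about the fixed x, y, z axes, in that order (R = Rz(yaw) Ry(pitch) Rx(roll)).
In Python, from plant import * gives the robot as it stands.
- The arm moves only by the tool arm_command, never from a script. Its argument "commands" is one flat list of numbers, 5 for each row, row after row: the shift along the tool's x, y, z in mm, then the turn about the tool's x in degrees, then the opening in per cent of the stroke, from 0 (shut) to 100 (fully open). A call has 1 to 5 rows; each row shifts and turns the pose as measured when the row begins, along the tool's axes as they then stand; what a row does not reach is not made up. A row lasts 1/8 s, in which the tool goes at most 62.5 mm and 10.7 degrees, less where a joint would pass 70% of its speed; a pose out of reach is approached as far as the arm can. A call is refused whole if a number of a shift passes 62.5 or a number of a turn 10.7, either way. A call with a gripper value outside its range is refused whole. The fingers move at their own pace and stop on an object; the grip force is fixed at half the most. Time passes only in rows, so rows that do not move let the fingers close. It gives the time, the measured TCP pose, the force and the opening at its end, in the units of the state.
- get_obs(): the state, without advancing time (a new reading comes with each control period).
- snapshot(name): name is "scene" or "top"; returns a dict with "frame" (420x560x3 uint8, blue, green, red), "fov_y" (degrees; the focal length in pixels is half the picture's height over the tangent of half this angle, whatever the lens; pixels are square), "cx", "cy" (the principal point, pixels), "world_to_cam" (4x4, takes a point from world to camera coordinates). Camera axes: x right, y up, looking along -z (the intrinsics and any distortion apply to the point x, -y, -z); pixel columns grow to the right and rows downward; lengths in m; the calibration is good to about 2 mm. A picture is of the moment at which its call begins. There is no depth.
- close_job(): hands the job in, once; it reports no verdict.
The state is a dict: "clock": time; "joint_pos": joint angles; "qvel": joint speeds; "tau": joint torques, N m; "tool_pos": TCP position; "orientation": TCP orientation; "force": force on the tool from outside, world axes, zero at the start; "moment": the same for the moment, N m; "opening": finger opening in m.
Only numpy, scipy, OpenCV 4.12 (cv2) and the standard library are available. Lean on these libraries where they do the work, as an engineer would, in place of code of your own. Each camera call takes 0.05 s, during which the arm holds its last target. There are 200 camera calls.

### The job

The paint chest's drawer is held by a catch hidden in a notch somewhere along the raised rail on the chest's near top edge. Put your shut fingertips lightly on one of the rail's steel end pieces, sweep them along the rail's top towards the middle until they find the notch, then press the catch inside it fully down so that the drawer comes ajar, and move clear. Do not press on the chest with great force, do not touch the drawer itself, and leave the jars, knife and other things where they are, nothing picked up.

Things in the scene. Friction and masses are not known exactly. Their poses are not given: they have to be found in the camera images.
- chest: Fixed wooden paint chest, 220 (x) by 360 (y) mm, flat lid at z=100 mm. Origin: centre of its underside; z up, y along its length to the robot's left, near face (with the drawer, facing the robot) at x=-110. A flat-topped rail, 24 mm wide, stands along the whole near top edge: x -110 to -86, y -180 to 180, top at z=130 (0.5 mm lower for y within 77 of the middle).
- rail_mid (a point): Middle of the rail's top, at (-98, 0, 130) mm of the chest. This is NOT the notch: one notch, 50 mm long, cut down into the rail and open to the near and far sides, has its centre anywhere within 50 mm either side of this point, newly drawn each time and not reported: feel (or look) for it. Tips up to 40 mm long along the rail, pointing down, fit in.
- end_left: Steel end piece of the rail on the chest's +y end (robot's left): 60 mm of rail, chest y from 120 to 180. Origin: centre of its underside, 30 mm below the rail's top; axes as the chest's.
- end_right: Steel end piece of the rail on the chest's -y end (robot's right): chest y from -180 to -120. Origin: centre of its underside, 30 mm below the rail's top.
- shoulder_left: Wooden part of the rail next to the left steel end, chest y from 77 to 120; never notched. Origin: centre of its underside, 30 mm below the rail's top.
- shoulder_right: Wooden part of the rail next to the right steel end, chest y from -120 to -77; never notched. Origin: centre of its underside, 30 mm below the rail's top.
- catch (a joint): Travel of the wooden catch that fills the notch's floor, same wood as the rail: straight down, in m. 0: up, its flat top 12 mm below the rail's top; 0.008: fully down, at a hard stop. It resists with about 3 to 5 N (a sharp first contact can read more) and stays where it is pushed (no spring).
- drawer: Shallow drawer in the chest's near face, front 300 wide, 55 high, from 20 to 75 mm above the table, with a small steel knob sticking out 24 mm from the chest's face. Linked to the catch: it comes out towards the robot by twice the catch's travel (16 mm in all). Origin: on the chest's near face at the lower edge of the front's middle.
- knife: Palette knife, wooden handle and steel blade, 200 mm long, 18 mm high, lying along the chest's lid. Bystander; origin near its middle, on its underside.
- jar: Closed paint jar, 48 mm across, 55 high, on the chest's lid. Bystander; origin: centre of underside.
- pigment: Small amber pigment jar, 40 mm across, 50 high, on the chest's lid. Bystander; origin: centre of underside.
- glue: White bottle with a red cap, 50 mm across, 150 high, on the table to the left of the chest. Bystander; origin: centre of underside.
- bowl: Green bowl, 140 mm across, 70 high, on the table to the right. Bystander; origin: centre of underside.
- can: Can, 66 mm across, 90 high, on the table in front of the right end of the chest. Bystander; origin: centre of underside.
- block: Cork block 50 by 80 by 30 mm on the table in front of the chest's left end. Bystander; origin: centre of underside.

How it is judged (in metres and radians):
On the way, in this order (a step that is already met when the one before it is completed fails the run):
1. the fingertips touch a steel end piece of the rail, and not yet the wooden part next to it ((contact force between the fingers and end_left above 0.3 N or contact force between the fingers and end_right above 0.3 N) and not (contact force between the fingers and shoulder_left above 0.3 N or contact force between the fingers and shoulder_right above 0.3 N)), for 0.05 s.
2. the fingertips touch the wooden part of the rail next to the steel end, on their way to the middle ((contact force between the fingers and shoulder_left above 0.3 N or contact force between the fingers and shoulder_right above 0.3 N) and value of joint catch below 0.002 m), for 0.05 s.
3. the catch in the notch is pressed down (value of joint catch above 0.0065 m), for 0.1 s.
At the end, for the whole second after the job is handed in: The catch is at least 6.5 mm down (of 8) and the drawer stands at least 12 mm out (value of joint catch above 0.0065 m and distance of drawer from where it was at the start of the episode above 0.012 m); the robot touches nothing.
It fails at once if the drawer itself is touched (contact force between any of the fingers, the arm and drawer above 0.5 N).
It fails at once if the fingers press on anything with more than 60 N (contact force between the fingers and anything else above 60 N).
It fails at once if a bystander is moved by more than 25 mm or lifted (distance of any of knife, jar, pigment, glue, bowl, can, block from where it was at the start of the episode above 0.025 m).
It also fails if it takes over 67 s, if anything falls off the work surface, if the arm or the gripper's body presses on something with over 40 N, if the wrist force passes 120 N, or if a joint passes its speed limit or range.

## Working session

There is one attempt and no reset: what is moved stays moved. The work goes in short steps, Python scripts to look and compute and a tool call to move; the robot and the scene stay as the last step left them, time stands still between calls to the robot, and variables do not carry over. Pictures are saved under pics/ and viewed, about 8 in all and at most 12, crops included, and the job is handed in when it is done.

Besides the shell and the picture viewer there is one more tool, called as name(argument=value, ...), one argument or row to a line, values as JSON. arm_command: Moves the arm, as the interface text tells. Its arguments: {"type":"object","properties":{"commands":{"type":"array"}},"required":["commands"]}

```bash
mkdir -p pics; cat > h.py <<'E'
from plant import *
import numpy as np, cv2
def shot(n,f):
    s=snapshot(n); cv2.imwrite('pics/'+f,s['frame']); return s
def K(s):
    f=s['frame'].shape[0]/2/np.tan(np.radians(s['fov_y']/2)); return f
def ray(s,u,v,z):
    f=K(s); d=np.array([(u-s['cx'])/f,-(v-s['cy'])/f,-1])
    T=np.array(s['world_to_cam']); R=T[:3,:3]; c=-R.T@T[:3,3]; d=R.T@d
    return c+d*(z-c[2])/d[2]
def proj(s,p):
    f=K(s);T=np.array(s['world_to_cam']); q=T[:3,:3]@np.array(p)+T[:3,3]
    return s['cx']+f*q[0]/-q[2], s['cy']-f*q[1]/-q[2]
E
python3 - <<'E'
from h import *
import pickle
for n in('scene','top'):
    s=shot(n,n+'1.png'); pickle.dump(s,open(n+'.pkl','wb'));print({k:v for k,v in s.items() if k!='frame'})
print(get_obs())
E
```

```text
{'fov_y': 56.06229646243157, 'cx': 281.8768214078688, 'cy': 216.97927831042583, 'world_to_cam': array([[-0.07737418,  0.99687845,  0.01570296,  0.05548963],
       [-0.67004134, -0.06365635,  0.73958939,  0.29220793],
       [ 0.73828032,  0.04670349,  0.67287514, -1.5184017 ],
       [ 0.        ,  0.        ,  0.        ,  1.        ]])}
{'fov_y': 56.27551768526571, 'cx': 282.5143793076567, 'cy': 206.43121450657605, 'world_to_cam': array([[-0.02233667, -0.99968719, -0.01125165,  0.01195665],
       [ 0.982086  , -0.0240469 ,  0.18689259, -0.55504622],
       [-0.18710469, -0.00687553,  0.98231592, -1.03928469],
       [ 0.        ,  0.        ,  0.        ,  1.        ]])}
{'clock': 0.1, 'joint_pos': array([-6.06130084e+01,  2.05874721e+01,  6.40330377e-01, -1.74458227e-02,
       -7.01351911e+01, -1.65060209e+01]), 'qvel': array([-0.03553488, -0.16009818,  0.11288189, -0.04734217, -0.07762822,
        0.05769051]), 'tau': array([ 7.39514253e-04, -5.84163952e+01,  2.93754905e+01,  7.01554924e+00,
        1.02600738e-02, -7.24478900e-05]), 'tool_pos': array([ 0.15034766, -0.65761064,  0.22572562]), 'orientation': array([  5.24126638,  89.91604908, 108.11629716]), 'force': array([-0.36897463,  0.65468318,  1.38291051]), 'moment': array([0.02945045, 0.01753528, 0.01245879]), 'opening': 0.08787215901794034}
```

View pics/top1.png

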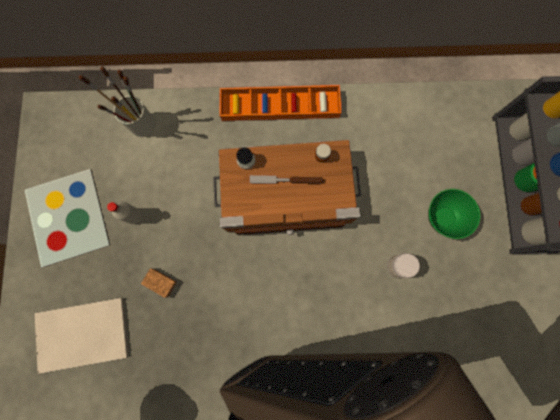

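View pics/scene1.png

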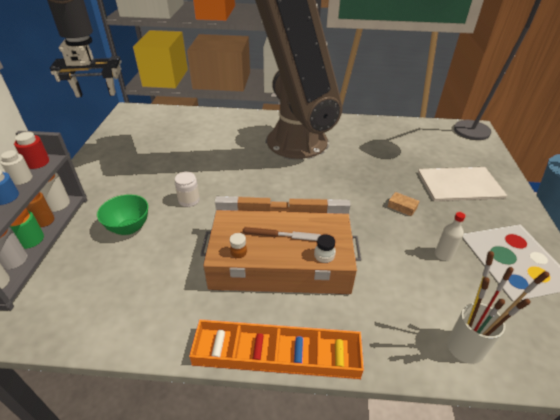

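The top view shows the chest with its steel ends near (232,221) and (347,213), and a possible notch near (292,218). The scene view shows the rail at row ~205, with a notch candidate at ~(280,206). I'll enlarge both.

```bash
python3 - <<'E'
import cv2,numpy as np
a=cv2.imread('pics/top1.png')[195:240,210:370]; b=cv2.imread('pics/scene1.png')[185:225,205:365]
cv2.imwrite('pics/c1.png',np.vstack([cv2.resize(x,None,fx=5,fy=5,interpolation=cv2.INTER_CUBIC) for x in(a,b)]))
E
```

```text
(no output)
```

View pics/c1.png

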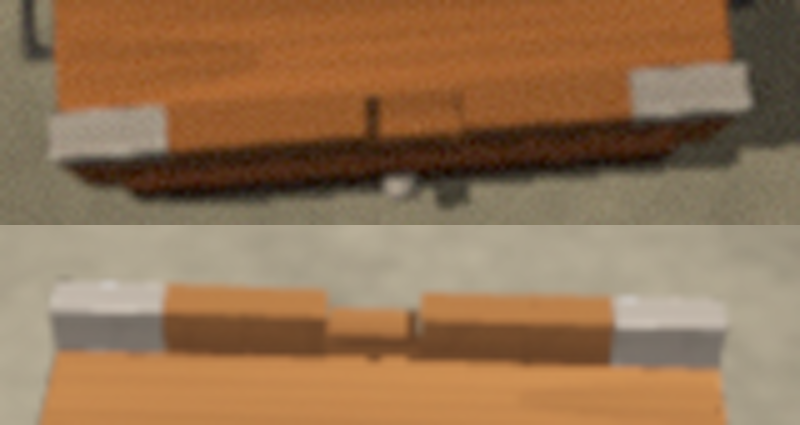

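```bash
cat > m.py <<'E'
from h import *
import pickle
t=pickle.load(open('top.pkl','rb'));s=pickle.load(open('scene.pkl','rb'))
T={'Lfar':(49,116),'Lnear':(53,160),'Rfar':(747,63),'Rnear':(752,108),'LbF':(165,106),'LbN':(168,152),'RbF':(630,70),'RbN':(634,117),'nL':(373,117),'nR':(462,112)}
S={'Rfar(rob)near':(54,282),'Rlid':(53,313),'Lnear':(722,298),'Llid':(725,330),'RbN':(165,286),'RbF':(166,317),'LbN':(612,297),'LbF':(612,326),'nR':(326,305),'nL':(420,310)}
for k,(x,y) in T.items(): print('top',k,ray(t,210+(x+.5)/5-.5,195+(y+.5)/5-.5,.13).round(4))
for k,(x,y) in S.items(): print('sc',k,ray(s,205+(x+.5)/5-.5,185+(y-225+.5)/5-.5,.13).round(4))
E
python3 m.py
```

```text
top Lfar [0.5146 0.1612 0.13  ]
top Lnear [0.4918 0.159  0.13  ]
top Rfar [ 0.5336 -0.1982  0.13  ]
top Rnear [ 0.5101 -0.1994  0.13  ]
top LbF [0.5184 0.1015 0.13  ]
top LbN [0.4945 0.1001 0.13  ]
top RbF [ 0.5314 -0.138   0.13  ]
top RbN [ 0.5069 -0.1388  0.13  ]
top nL [ 0.5101 -0.0052  0.13  ]
top nR [ 0.5116 -0.0509  0.13  ]
sc Rfar(rob)near [ 0.5141 -0.1971  0.13  ]
sc Rlid [ 0.5396 -0.1924  0.13  ]
sc Lnear [0.493  0.1614 0.13  ]
sc Llid [0.5195 0.1617 0.13  ]
sc RbN [ 0.5117 -0.1373  0.13  ]
sc RbF [ 0.5372 -0.1327  0.13  ]
sc LbN [0.4979 0.1024 0.13  ]
sc LbF [0.5219 0.1022 0.13  ]
sc nR [ 0.5192 -0.0497  0.13  ]
sc nL [5.186e-01 5.000e-04 1.300e-01]
```

The two cameras agree, and the rail comes out at 359 mm long. Its middle is at about (0.5145, -0.018), the chest yaw is about 3°, and the notch centre is near y ≈ -0.027. I'll shut the jaws and turn about -80° so the 19 mm pad width lies along the rail.

arm_command(
  commands=[0, 0, 0, -10.5, 0, 0, 0, 0, -10.5, 0, 0, 0, 0, -10.5, 0, 0, 0, 0, -10.5, 0, 0, 0, 0, -10.5, 0],
)

```text
clock: 0.72
tool_pos: [0.15, -0.6562, 0.2228]
orientation: [-48.4, 89.6, 108.2]
force: [-0.2, -0.4, 0.0]
opening: 0.0431
```

arm_command(
  commands=[0, 0, 0, -10.5, 0, 0, 0, 0, -10.5, 0, 0, 0, 0, -10.5, 0, 0, 0, 0, -4, 0, 0, 0, 0, 0, 0],
)

```text
clock: 1.35
tool_pos: [0.1496, -0.6548, 0.2199]
orientation: [-84.9, 89.3, 108.1]
force: [0.1, -0.6, -0.2]
opening: 0.0005
```

arm_command(
  commands=[0, 0, 0, 10, 0, 0, -46, -39, 0, 0, 0, -46, -39, 0, 0, 0, -46, -39, 0, 0, 0, -46, -39, 0, 0],
)

```text
clock: 1.98
tool_pos: [0.2986, -0.4617, 0.2186]
orientation: [-68.7, 89.1, 113.0]
force: [1.0, -0.3, -0.0]
opening: 0.0009
```

arm_command(
  commands=[0, -46, -39, 0, 0, 0, -46, -39, 0, 0, 0, -46, -39, 0, 0, 0, -40, -35, 0, 0, 0, 0, 0, 0, 0],
)

```text
clock: 2.6
tool_pos: [0.4515, -0.2701, 0.2209]
orientation: [-74.8, 89.2, 106.6]
force: [0.3, -0.1, -0.2]
opening: 0.0005
```

arm_command(
  commands=[0, -36, -28, -1.6, 0, 0, -36, -28, 0, 0, 0, -24, -20, 0, 0, 20, 0, 0, 0, 0, 20, 0, 0, 0, 0],
)

```text
clock: 3.22
tool_pos: [0.5254, -0.1688, 0.1822]
orientation: [-84.1, 89.2, 98.3]
force: [0.8, 0.2, 0.8]
opening: 0.0002
```

```bash
python3 - <<'E'
from h import *
o=get_obs();print(o['tool_pos'],o['orientation'],o['force'])
a=shot('top','t2.png')['frame'];b=shot('scene','s2.png')['frame']
cv2.imwrite('pics/c2.png',np.vstack([cv2.resize(x,None,fx=4,fy=4,interpolation=cv2.INTER_CUBIC) for x in(a[170:245,200:400],b[150:225,185:385])]))
E
```

```text
[ 0.52538217 -0.16878337  0.1821798 ] [-84.1332966   89.22559716  98.34235996] [0.8285114  0.17241422 0.84786326]
```

View pics/c2.png

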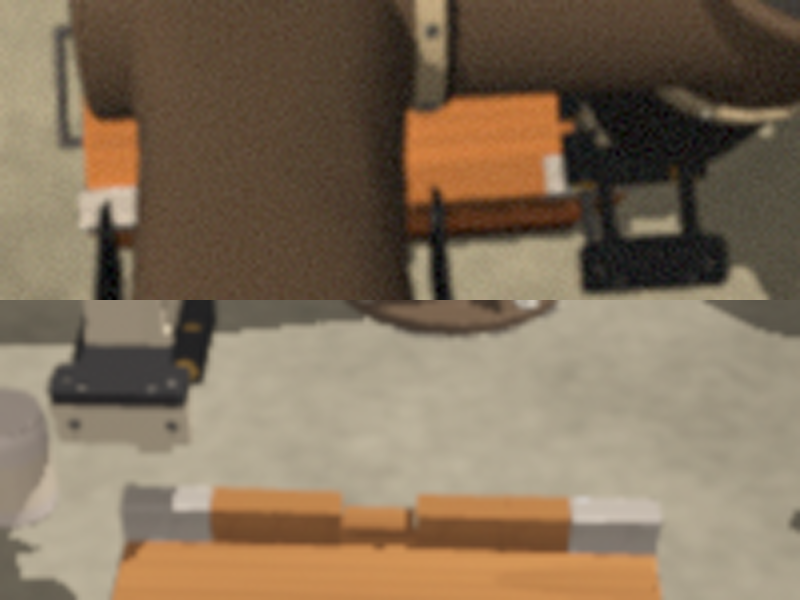

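```bash
python3 - <<'E'
from h import *
s=shot('scene','s3.png');t=shot('top','t3.png')
for n,c in(('s',s),('t',t)):
  for z in (.1822,.25,.13): print(n,z,proj(c,[.5254,-.1688,z]))
cv2.imwrite('pics/c3.png',cv2.resize(s['frame'][60:230,150:350],None,fx=3.5,fy=3.5))
E
```

```text
s 0.1822 (np.float64(223.40834900686338), np.float64(183.71478043861688))
s 0.25 (np.float64(221.09180913266243), np.float64(161.76389819143657))
s 0.13 (np.float64(225.05484610466985), np.float64(199.31652522910576))
t 0.1822 (np.float64(350.97122361593586), np.float64(206.819718867682))
t 0.25 (np.float64(355.75288313453825), np.float64(201.26345538797207))
t 0.13 (np.float64(347.7199763460144), np.float64(210.59765127777789))
```

View pics/c3.png

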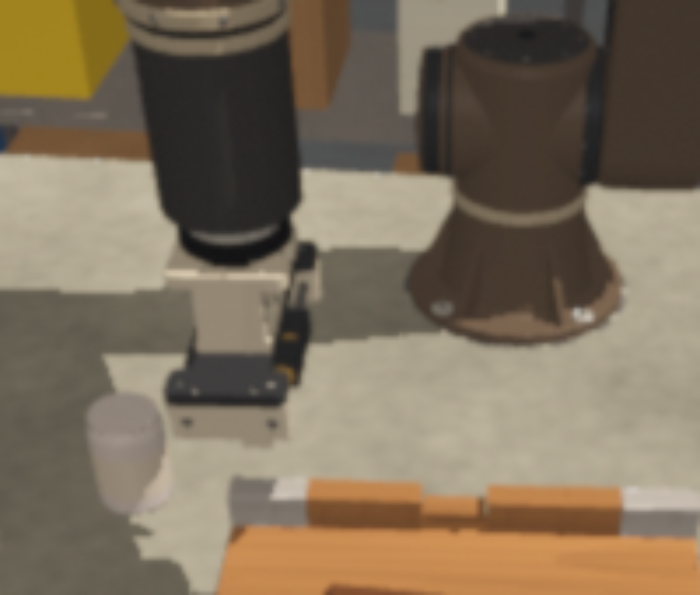

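The gripper's body hides the tips, but its bottom edge projects where geometry says it should. Descending onto the right steel end.

arm_command(
  commands=[18, 0, 1, 0, 0, 15, 0, 1, 0, 0, 6, 0, 0, 0, 0, 2, 0, 0, 0, 0, 2, 0, 0, 0, 0],
)

```text
clock: 4.05
tool_pos: [0.5251, -0.1705, 0.1426]
orientation: [-108.0, 89.3, 74.4]
force: [0.1, -0.5, 0.2]
opening: 0.0004
```

arm_command(
  commands=[4, 0, 0, 0, 0, 3, 0, 0, 0, 0, 2, 0, 0, 0, 0, 1, 0, 0, 0, 0, 1, 0, 0, 0, 0],
)

```text
clock: 4.68
tool_pos: [0.5257, -0.1703, 0.1315]
orientation: [-112.8, 89.3, 69.6]
force: [-0.2, -0.3, -0.1]
opening: 0.0005
```

arm_command(
  commands=[1, 0, 0, 0, 0, 1, 0, 0, 0, 0, 0.5, 0, 0, 0, 0],
)

```text
clock: 5.05
tool_pos: [0.5257, -0.1703, 0.1304]
orientation: [-116.0, 89.3, 66.4]
force: [-2.1, 1.7, 3.7]
opening: 0.0002
```

Contact, at 3.7 N up and z = 130.4 mm, which matches the rail. I'll hold briefly, then sweep towards the middle (tool -y).

arm_command(
  commands=[0.7, 0, 0, 0, 0, 0.7, 0, 0, 0, 0, 0.7, -4, 0, 0, 0],
)

```text
clock: 5.42
tool_pos: [0.5261, -0.1669, 0.1303]
orientation: [-126.3, 89.3, 56.2]
force: [0.8, -4.2, 4.2]
opening: 0.0003
```

arm_command(
  commands=[0.8, -6, 0.2, 0, 0, 0.8, -6, 0.2, 0, 0, 0.8, -6, 0.2, 0, 0, 0.8, -6, 0.2, 0, 0, 0.8, -6, 0.2, 0, 0],
)

```text
clock: 6.05
tool_pos: [0.5274, -0.1386, 0.1303]
orientation: [-166.1, 89.1, 16.4]
force: [-0.3, -4.5, 6.1]
opening: 0.0001
```

arm_command(
  commands=[0.8, -6, 0.2, 0, 0, 0.8, -6, 0.2, 0, 0, 0.8, -5, 0.2, 0, 0, 0.8, -3, 0, 0, 0, 0.8, -3, 0, 0, 0],
)

```text
clock: 6.68
tool_pos: [0.5292, -0.1171, 0.1303]
orientation: [173.6, 88.7, -3.6]
force: [-0.7, -6.4, 7.4]
opening: 0.0004
```

Now on the wooden shoulder with 7 N down. x has drifted about +9 mm, so I'm correcting with tool +z while sweeping.

arm_command(
  commands=[0.7, -4, 2.5, 0, 0, 0.7, -5, 2.5, 0, 0, 0.7, -5, 2.5, 0, 0, 0.7, -5, 2.5, 0, 0, 0.7, -5, 2, 0, 0],
)

```text
clock: 7.3
tool_pos: [0.5215, -0.0937, 0.1303]
orientation: [169.6, 88.1, -7.5]
force: [1.2, -2.8, 4.5]
opening: 0.0007
```

arm_command(
  commands=[0.7, -5, 1, 0, 0, 0.7, -5, 1, 0, 0, 0.7, -5, 1, 0, 0, 0.7, -4, 0.5, 0, 0, 0.7, -4, 0.5, 0, 0],
)

```text
clock: 7.92
tool_pos: [0.5196, -0.0713, 0.1299]
orientation: [165.7, 87.6, -11.3]
force: [-0.2, -4.2, 7.7]
opening: 0.0003
```

arm_command(
  commands=[0.7, -5, 0.5, 0, 0, 0.7, -5, 0.5, 0, 0, 0.7, -5, 0.5, 0, 0, 0.7, -5, 0.5, 0, 0, 0.7, -4, 0.5, 0, 0],
)

```text
clock: 8.55
tool_pos: [0.5189, -0.0484, 0.1298]
orientation: [162.2, 87.2, -14.6]
force: [0.6, -4.4, 7.7]
opening: 0.0003
```

arm_command(
  commands=[0.8, -4, 0.5, 0, 0, 0.8, -4, 0.5, 0, 0, 0.8, -4, 0.5, 0, 0],
)

```text
clock: 8.93
tool_pos: [0.5169, -0.0358, 0.1273]
orientation: [162.3, 87.2, -14.5]
force: [0.2, 0.5, -0.0]
opening: 0.0003
```

The tips have dropped into the notch (z = 127.3 mm, no force), where the pictures put it. I'll centre at y ≈ -0.026 and lower.

arm_command(
  commands=[1, -5, 1, 0, 0, 2, -4, 1, 0, 0, 3, -1, 0, 0, 0, 2, 0, 0, 0, 0, 1, 0, 0, 0, 0],
)

```text
clock: 9.55
tool_pos: [0.5136, -0.0247, 0.1165]
orientation: [161.9, 87.3, -14.9]
force: [-2.4, 1.5, 2.9]
opening: 0.0006
```

arm_command(
  commands=[1.5, 0, 0, 0, 0, 1.5, 0, 0, 0, 0, 1.5, 0, 0, 0, 0, 1.5, 0, 0, 0, 0, 1.5, 0, 0, 0, 0],
)

```text
clock: 10.18
tool_pos: [0.5138, -0.0248, 0.1096]
orientation: [162.0, 87.3, -14.8]
force: [-10.8, 4.7, 23.9]
opening: 0.0005
```

Hard stop reached at z = 109.6 mm, 24 N. Retracting straight up, then clear.

arm_command(
  commands=[0, 0, 0, 0, 0, -3, 0, 0, 0, 0, -10, 0, 0, 0, 0, -30, 0, 0, 0, 0, -40, 0, 0, 0, 0],
)

```text
clock: 10.8
tool_pos: [0.5084, -0.0246, 0.1929]
orientation: [157.3, 87.6, -19.5]
force: [0.9, -1.4, 0.5]
opening: 0.0004
```

arm_command(
  commands=[-30, 40, 0, 0, 0, -10, 55, 0, 0, 0, 0, 55, 0, 0, 0, 0, 55, 0, 0, 0, 0, 55, 0, 0, 0],
)

```text
clock: 11.42
tool_pos: [0.5252, -0.2881, 0.247]
orientation: [161.0, 86.8, -15.3]
force: [1.6, 0.6, 0.4]
opening: 0.0004
```

arm_command(
  commands=[0, 55, 0, 0, 0, 0, 0, 0, 0, 0, 0, 0, 0, 0, 0],
)

```text
clock: 11.8
tool_pos: [0.5279, -0.3489, 0.2484]
orientation: [160.4, 86.9, -16.3]
force: [0.1, -0.2, 0.8]
opening: 0.0008
```

```bash
python3 - <<'E'
from h import *
o=get_obs();print(o['clock'],o['tool_pos'],o['force'])
a=shot('top','t4.png')['frame'];b=shot('scene','s4.png')['frame']
cv2.imwrite('pics/c4.png',np.vstack([cv2.resize(x,None,fx=4,fy=4,interpolation=cv2.INTER_CUBIC) for x in(a[165:240,200:400],b[185:260,185:385])]))
E
```

```text
11.8 [ 0.52786171 -0.34890055  0.24835572] [ 0.1460756  -0.18293324  0.84644716]
```

View pics/c4.png

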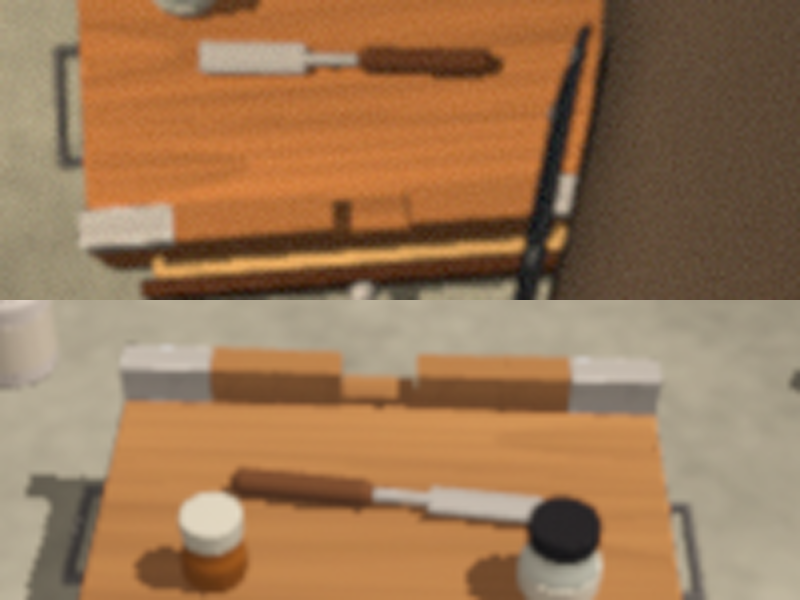

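The drawer stands ajar: its pale inner edge shows at rows ~255 of the crop. The catch is visibly lower, and the jars and knife haven't moved. The arm is clear, so I'm handing in.

```bash
python3 -c "
from plant import *
print(close_job())"
```

```text
the job is handed in; nothing more can be done
None
```

The job is handed in: the catch is pressed fully down and the drawer stands ajar. No verdict is reported on handing in.

- **Sweep:** I set the shut fingertips on the right steel end and swept them along the rail at about 4–8 N. They crossed the wooden shoulder and dropped into the notch, which is about 9 mm right of the rail's middle, where the pictures had put it.
- **Press:** I pushed the catch to its hard stop. The tips read z = 109.6 mm against an expected 110 mm, with 24 N upward force, about 27 N in all. That was the highest force in the readings at the end of each move. I then lifted straight up and moved off to the right.
- **Last checks:** The pictures show the drawer out, the catch down, and the knife and both jars where they were. I did not measure the drawer's opening in millimetres. The glue, bowl and block were outside the last crop, and the can only partly in it, but the arm went nowhere near the glue and block and passed high over the rest. The arm was clear at z = 0.248 m with about 0 N at 11.8 s.
- **What drifted:** Partway along, the tips had drifted about 9 mm sideways across the rail, and I corrected this during the sweep. The tool also ended up tilted about 3°, with no effect that I could see.

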